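Clear the carriage and hold the chuck guard up on a small bench lathe

ROBOT

A 6-joint arm with a two-finger parallel gripper is mounted at the origin on a cart in front of the work surface, level with it; the furniture and walls round the work are solid. World frame = base frame: x ahead of the robot, y to its left, z up, the work surface at z = 0. Lengths are in mm, angles in rad, forces in N, time in s.
With the tool pointing down it reaches from about 350 to 775 mm from the base axis. Payload 7.3 kg.
Tool frame: the origin (TCP) lies at the very end of the fingers, on their centre line; the grasp point (between the pads) lies 19 mm behind it; z points along the fingers, y is the line along which they close (so a half turn about z gives the same grasp; the last joint's range is limited). The gripper opens to 92 mm and grips with 3 to 60 N. Pads are 19 mm wide; open, the fingers measure 130 mm over their backs; the gripper's body (75 mm by 190 mm) begins 47 mm behind the grasp point.
Start: joints at [1.121, 0.342, 1.524, -0, 1.275, -0.146], TCP at [157.039, 500.985, 203.741] pointing down, gripper open.
Joint ranges: [-2.53, 2.53], [-0.77, 2.02], [0.04, 2.7], [-1, 4.14], [0.28, 2.66], [-3.11, 3.11]. Speed limits (rad/s): [2.57, 2.57, 3.14, 3.14, 3.14, 3.14].

INTERFACE

Orientations are given as [roll, pitch, yaw] about the fixed x, y, z axes, in that order (R = Rz(yaw) Ry(pitch) Rx(roll)).
In Python, from plant import * gives the robot as it stands.
- The arm moves only by the tool arm_command, never from a script. Its arguments are lists of equal length, an entry for each row: "gripper": the finger opening in mm, from 0 to 91.8; "dp": the shift along the tool's x, y, z in units of 25 mm (1.0 is 25 mm), a list of three; "twist": the turn about the tool's z in units of 5 degrees (1.0 is 5 degrees). A call has exactly 5 rows; each row shifts and turns the commanded pose from where the row before left it, along the tool's axes as they then stand; what a row does not reach is not made up. A row lasts 1/8 s, in which the tool goes at most 62.5 mm and 10.7 degrees, less where a joint would pass 70% of its speed; a pose out of reach is approached as far as the arm can. A call is refused whole if a number of a shift passes 1 or a number of a turn 1, either way. A call with a gripper value outside its range is refused whole. The fingers move at their own pace and stop on an object; the grip force is fixed at half the most. Time passes only in rows, so rows that do not move let the fingers close, or fill a call up. It gives the time, the measured TCP pose, the force, the opening and the grip force at its end, in the units of the state.
- get_obs(): the state, without advancing time (a new reading comes with each control period).
- capture(name): name is "scene" or "top" or "wrist"; returns the picture (384x512x3 uint8, red, green, blue); there is no depth.
- get_calibration(name): a dict with "mtx" (3x3 intrinsics, pixels), "position" and "attitude" of the camera in the world; the wrist camera has in their place "mount" (4x4, takes a point from camera to tool coordinates, whose origin is the TCP and whose axes are the flange's). Camera axes: x right, y down, z forward; pixel columns grow to the right and rows downward; lengths in mm; the calibration is good to about 2 mm. A picture is of the moment at which its call begins: read the wrist's pose just before it. get_calibration takes no time and is no camera call.
- close_job(): hands the job in; it is judged then, once.
The state is a dict: "time": time; "joint_positions": joint angles; "dq": joint speeds; "tau": joint torques, N m; "tool_pos": TCP position; "tcp_rot": TCP orientation; "contact_force": force on the tool from outside, world axes, zero at the start; "moment": the same for the moment, N m; "grip_width": finger opening in mm; "finger_force": force on a finger pad.
Only numpy, scipy, OpenCV 4.12 (cv2) and the standard library are available. Lean on these libraries where they do the work, as an engineer would, in place of code of your own. Each camera call takes 0.05 s, during which the arm holds its last target. There are 200 camera calls.

TASK

On the small bench lathe, use the cranked handwheel on the front of the carriage to wind it to the right, away from the chuck, until it rests against its bed stop. Only then lift the chuck guard, which has a bar handle, and hold it open 60 degrees from shut so that I can gauge the work in the chuck: its spring shuts it, so finish while still holding it there, with the carriage still against its stop. Leave the caliper and the screwdriver in front of the lathe and the oil can beside it where they are.

Things in the scene. Friction and masses are not known exactly. Their poses are not given: they have to be found in the camera images.
- lathe: bench lathe, bolted down, 440 long x 262 deep. Origin: on the bench under mid bed. Axes: -x its front (towards the robot at yaw 0), +y along the bed to headstock and chuck (left), z up. Carries all other lathe parts. In its frame, mm: chip tray x -85..85, 18 high; headstock x -70..50, y 90..215, top 202; tailstock y -214..-96, top 196; bed stop on the front way at y -118..-87
- saddle (a joint): gap in m between the carriage's right end and the bed stop: 0 = resting against the stop (hard end), larger = farther left, towards the chuck; starts at 0.014 to 0.036. The carriage slides along the lathe's y, is 75 mm wide, its toolpost reaches 157 high; it stays where it is left and cannot be pushed by hand, only wound
- wheel (a joint): angle in rad of the handwheel on the carriage front: 0 with the carriage at the stop, falls as it is turned clockwise (seen from the front), which moves the carriage right, 20 mm a turn (angle = 314 * gap). The crank handle stands (0.6 - angle) rad clockwise of the wheel's top. Stays where it is left; turning takes about 5 N at the handle
- wheel_centre (a point): centre of the handwheel (steel rim 64 mm across, 9 thick, axis level along the lathe's x), 66 above the bench; moves with the carriage
- crank_grip (a point): middle of the handwheel's black crank handle: a round sleeve, 15.6 mm thick, 54 long, turning freely on its pin, lying along the lathe's x and standing out to the front, 26 from the wheel's axis. The point is 20 from its free end and 41 in front (lathe -x) of wheel_centre. It circles 40 to 92 above the bench, staying parallel
- guard (a joint): opening of the chuck guard in rad, 0 = shut, 1.047 = 60 degrees, end at 1.75. Hinge axis along the lathe's y, behind the chuck; opening lifts the front edge up, then back (positive turn about the lathe's +y). Spring and weight shut it from any angle: about 2 N at the bar when shut, 3 N at 60 degrees
- guard_hinge (a point): point on the guard's hinge axis, lathe frame (58, 51, 178) mm
- guard_bar (a point): middle of the guard's black bar handle: a round bar 12.4 mm thick along the lathe's y, 57 clear between its posts, axis 40 off the sheet. Shut, it lies at (-129, 0, +33) mm from guard_hinge in the lathe frame, 211 above the bench, standing out from the sloping sheet forward and up (43 degrees above level). Guard: clear folded sheet with aluminium edges, 74 wide (lathe y 14..88)
- screwdriver: red-handled screwdriver, loose, 34 x 238 x 29, lying left in front of the lathe; origin under its middle
- vernier: steel caliper, loose, 85 x 233 x 8, lying right in front of the lathe; origin under its middle
- oiler: red oil can with a spout, loose, 69 x 108 x 214, standing to the right of the lathe; origin under its middle

How it is judged:
By the outcome, as a careful person would: the job done as asked, in the order asked, and still so for the second after the job is handed in, while the arm keeps its last pose, push and grip.
It also fails if it takes over 59 s, if anything falls off the work surface, if the arm or the gripper's body presses on something with over 40 N, if the wrist force passes 120 N, or if a joint passes its speed limit or range.

## Working session

There is one attempt and no reset: what is moved stays moved. The work goes in short steps, Python scripts to look and compute and a tool call to move; the robot and the scene stay as the last step left them, time stands still between calls to the robot, and variables do not carry over. Pictures are saved under pics/ and viewed, at most 10 in all, crops included, and the job is handed in when it is done.

Besides the shell and the picture viewer there is one more tool, called after "Call:" as a command line: name --pt "numbers of a row" for each row, then --argument value for the rest. arm_command: Moves the arm, as the interface text tells. Its arguments: {"type":"object","properties":{"gripper":{"type":"array"},"dp":{"type":"array"},"twist":{"type":"array"}},"required":["gripper","dp","twist"]}

```bash
mkdir -p pics
python3 - <<'E'
from plant import *
import cv2
for n in("scene","top"):
    im=capture(n); cv2.imwrite(f"pics/{n}0.png",im[:,:,::-1]); c=get_calibration(n); print(n,c)
print(get_calibration("wrist")); print(get_obs())
E
```

```text
scene {'mtx': array([[436.08465453,   0.        , 259.3732617 ],
       [  0.        , 436.08465453, 188.5558762 ],
       [  0.        ,   0.        ,   1.        ]]), 'position': array([  12.39498168, -899.74214373,  722.92606045]), 'attitude': array([-2.10774994, -0.01476589, -0.57893734])}
top {'mtx': array([[419.9848174 ,   0.        , 259.73908925],
       [  0.        , 419.9848174 , 187.49385222],
       [  0.        ,   0.        ,   1.        ]]), 'position': array([ 499.91424312, -106.77486819, 1246.96481526]), 'attitude': array([-3.08467000e+00, -1.81870479e-03, -1.57323665e+00])}
{'mtx': array([[340.50690128,   0.        , 253.31828353],
       [  0.        , 340.50690128, 185.95228099],
       [  0.        ,   0.        ,   1.        ]]), 'mount': array([[-1.11480915e-03, -9.54858294e-01, -2.97059582e-01,
         7.90561080e+01],
       [ 9.99999313e-01, -9.56536966e-04, -6.78150592e-04,
        -1.48065185e+00],
       [ 3.63389246e-04, -2.97060134e-01,  9.54858704e-01,
        -1.81085919e+02],
       [ 0.00000000e+00,  0.00000000e+00,  0.00000000e+00,
         1.00000000e+00]])}
{'time': 0.1, 'joint_positions': array([ 1.12097737e+00,  3.42690233e-01,  1.52489174e+00,  1.13677837e-05,
        1.27537811e+00, -1.45969911e-01]), 'dq': array([ 0.00143399,  0.00049547, -0.0033815 ,  0.00098713,  0.00203646,
        0.00089095]), 'tau': array([ 1.62940312e-03, -4.32004845e+01, -2.44699091e+01,  7.19941081e-02,
        5.24159241e-02, -4.34139952e-05]), 'tool_pos': array([156.8735997 , 500.62369345, 203.10555304]), 'tcp_rot': array([-3.14024135e+00, -2.09650367e-04,  2.83774015e+00]), 'contact_force': array([-1.01206001, -0.42450242, -0.54569611]), 'moment': array([-0.04176786,  0.07185034,  0.0068402 ]), 'finger_force': 0.0, 'grip_width': 91.9539287636514}
```

View pics/scene0.png

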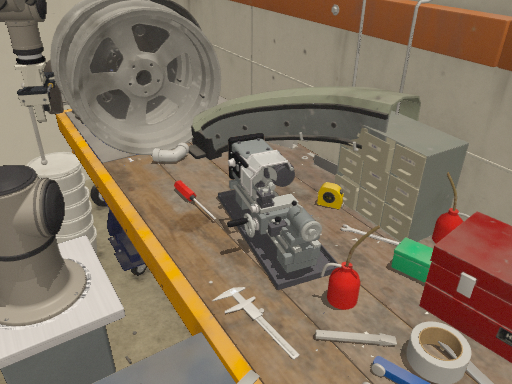

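View pics/top0.png

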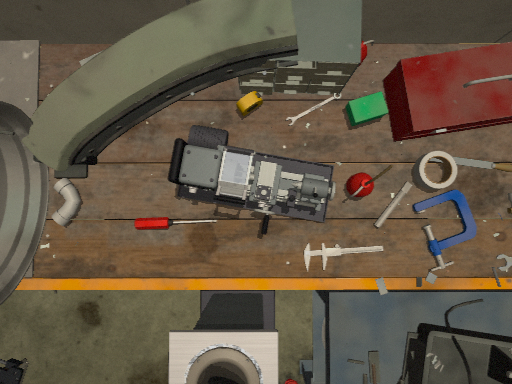

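The top view shows the lathe at about (255,180), slightly rotated, with the crank at (264,226). The caliper is at (343,254), the screwdriver at (175,223) and the oil can at (360,185). I'll zoom in on the lathe.

Run:
```python
import cv2,numpy as np
a=cv2.imread("pics/top0.png")[115:250,160:350]; a=cv2.resize(a,None,fx=4,fy=4,interpolation=cv2.INTER_CUBIC)
cv2.imwrite("pics/topc.png",a)
b=cv2.imread("pics/scene0.png")[130:295,205:355]; b=cv2.resize(b,None,fx=3.6,fy=3.6,interpolation=cv2.INTER_CUBIC); cv2.imwrite("pics/scenec.png",b)
```

```text
(no output)
```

View pics/topc.png

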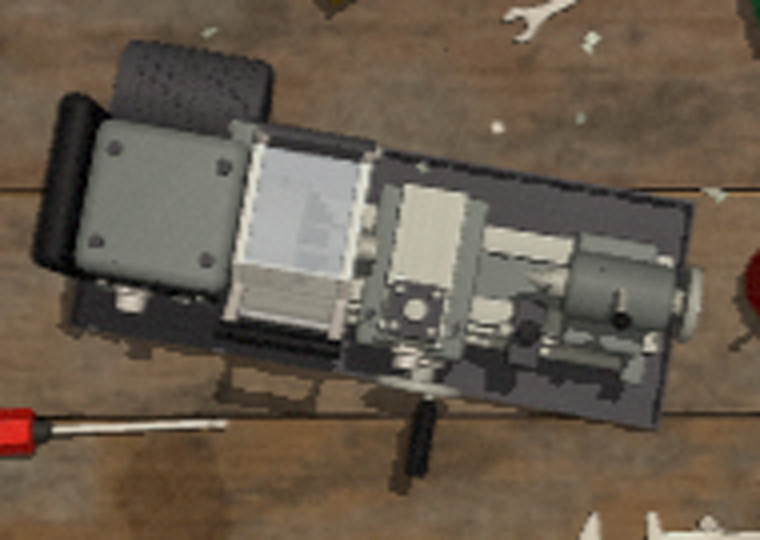

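View pics/scenec.png

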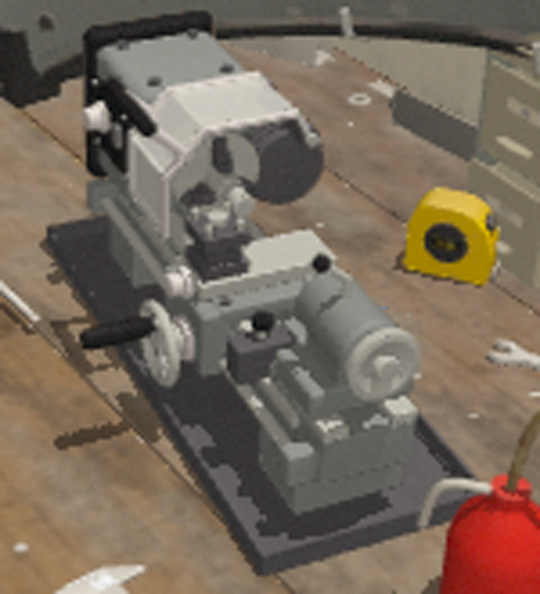

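The top crop shows the tray's right corners at (692,202) and (657,428), the headstock top, the guard bar at (280,342) and the crank tip at (417,475). In the scene crop the crank tip is at (88,338) and the wheel centre is near (163,343).

```bash
cat > h.py <<'E'
import numpy as np
from scipy.spatial.transform import Rotation as R
from scipy.optimize import least_squares
from plant import *
def rot(a): return R.from_euler('xyz',a).as_matrix()
def cam(n,o=None):
    c=get_calibration(n)
    if n=="wrist":
        T=np.eye(4); T[:3,:3]=rot(o["tcp_rot"]); T[:3,3]=o["tool_pos"]; T=T@np.array(c["mount"])
        return c["mtx"],T[:3,:3],T[:3,3]
    return c["mtx"],rot(c["attitude"]),c["position"]
def proj(c,p):
    q=c[0]@(c[1].T@(np.asarray(p,float)-c[2])); return q[:2]/q[2]
def L2W(l,p): 
    s,k=np.sin(l[2]),np.cos(l[2]); return np.array([l[0]+k*p[0]-s*p[1],l[1]+s*p[0]+k*p[1],p[2]])
E
cat > fit.py <<'E'
from h import *
T,S=cam("top"),cam("scene")
tp=lambda u,v:np.array([160+u/4,115+v/4]); sp=lambda u,v:np.array([205+u/3.6,130+v/3.6])
ob=[(T,(50,215,202),tp(97,118),1),(T,(50,90,202),tp(252,133),1),(T,(-70,90,202),tp(222,295),1),(T,(-70,215,202),tp(75,275),1),
(T,(-71,51,211),tp(280,343),1),(T,(85,-1,18),tp(692,202),1),(T,(-85,-1,18),tp(657,428),1),(S,(-85,-1,18),sp(263,548),1),(S,(85,-1,18),sp(480,482),1),(S,(-85,1,18),sp(48,232),1)]
def f(v):
    r=[]
    for c,p,px,w in ob:
        p=list(p); 
        if abs(p[1])==1:p[1]*=v[3]
        r+=list(w*(proj(c,L2W(v,p))-px))
    return r
s=least_squares(f,[550,-100,-.1,215],loss='soft_l1'); print(s.x,np.round(np.reshape(s.fun,(-1,2)),1).tolist())
l=s.x
def tri(a,b): return least_squares(lambda p:np.r_[proj(T,p)-a,proj(S,p)-b],[500,-100,60]).x
inv=lambda w:np.array([np.cos(l[2])*(w[0]-l[0])+np.sin(l[2])*(w[1]-l[1]),-np.sin(l[2])*(w[0]-l[0])+np.cos(l[2])*(w[1]-l[1]),w[2]])
tip=tri(tp(417,475),sp(86,338)); print("tip",tip,inv(tip))
bs=tri(tp(430,403),sp(150,328)); print("base",bs,inv(bs))
print("bar",L2W(l,(-71,51,211)))
E
python3 fit.py
```

```text
[ 5.90957884e+02 -1.00485640e+02 -1.80116040e-01  2.11974286e+02] [[-8.7, -4.3], [1.5, 0.7], [0.3, 7.4], [-12.3, 3.5], [0.9, -1.6], [-0.2, -0.8], [-1.2, -0.2], [-1.2, 0.7], [1.4, 1.0], [0.8, -0.4]]
tip [ 440.16816291 -121.80445061   92.85942722] [-144.53125068  -47.98696858   92.85942722]
base [ 488.08011656 -130.27866592   88.4805699 ] [-95.87627034 -47.74096933  88.4805699 ]
bar [530.24278754 -37.59146602 211.        ]
```

The tray-based fit is good: lathe at about (591, -100), yaw -0.18. Now I'll move to a viewing pose in front of the crank.

Call:
arm_command --gripper '[60,60,60,60,60]' --pt "-0.5 -0.5 0" --pt "-1 -1 0" --pt "-1 -1 0" --pt "-1 -1 0" --pt "-1 -1 0" --twist '[-0.7,-0.7,0,0,0]'

```text
time: 0.72
tool_pos: [244.1, 366.6, 203.5]
tcp_rot: [-3.141, -0.0, 2.96]
contact_force: [1.0, 0.4, -0.6]
grip_width: 60.2
finger_force: 0.0
```

Call:
arm_command --gripper '[60,60,60,60,60]' --pt "-1 -1 -0.2" --pt "-1 -1 -0.2" --pt "-1 -1 -0.2" --pt "-1 -1 -0.2" --pt "-1 -1 -0.2" --twist '[0,0,0,0,0]'

```text
time: 1.35
tool_pos: [344.4, 221.1, 228.7]
tcp_rot: [-3.141, -0.0, 2.96]
contact_force: [0.4, -0.2, -0.1]
grip_width: 59.9
finger_force: 0.0
```

Call:
arm_command --gripper '[60,60,60,60,60]' --pt "-1 -1 0" --pt "-1 -1 0" --pt "-1 -1 0" --pt "-0.9 -1 0" --pt "0 -1 0" --twist '[0,0,0,0,0]'

```text
time: 1.98
tool_pos: [418.2, 80.4, 228.2]
tcp_rot: [-3.141, -0.001, 2.959]
contact_force: [-0.4, 0.0, -0.2]
grip_width: 60.3
finger_force: 0.0
```

Call:
arm_command --gripper '[60,60,60,60,60]' --pt "0 -1 0" --pt "0 -1 0" --pt "0 -1 0" --pt "0 -1 0" --pt "0 -1 0" --twist '[0,0,0,0,0]'

```text
time: 2.6
tool_pos: [394.4, -42.0, 228.5]
tcp_rot: [3.141, -0.001, 2.96]
contact_force: [1.1, -0.4, 0.1]
grip_width: 59.8
finger_force: 0.0
```

Call:
arm_command --gripper '[60,60,60,60,60]' --pt "0 -1 0" --pt "0 -1 0" --pt "0 -0.9 0" --pt "0 0 0" --pt "0 0 0" --twist '[0,0,0,0,0]'

```text
time: 3.22
tool_pos: [381.6, -112.1, 228.5]
tcp_rot: [3.141, -0.0, 2.96]
contact_force: [0.5, 0.1, 0.3]
grip_width: 59.8
finger_force: 0.0
```

Run:
```python
from plant import *
import cv2,pickle
o=get_obs(); im=capture("wrist"); cv2.imwrite("pics/w1.png",im[:,:,::-1]); pickle.dump(o,open("w1.pkl","wb"))
cv2.imwrite("pics/w1b.png",cv2.resize(im[:,:,::-1],(800,600),interpolation=cv2.INTER_CUBIC))
print(o["time"],o["tool_pos"],o["tcp_rot"],o["joint_positions"],o["grip_width"])
```

```text
3.225 [ 381.59667598 -112.10257595  228.52858109] [ 3.14096150e+00 -4.53817225e-04  2.95965677e+00] [-4.79440019e-01  8.32691145e-02  1.79077973e+00  4.92791215e-04
  1.26816273e+00 -1.86844733e+00] 59.81108593478242
```

View pics/w1b.png

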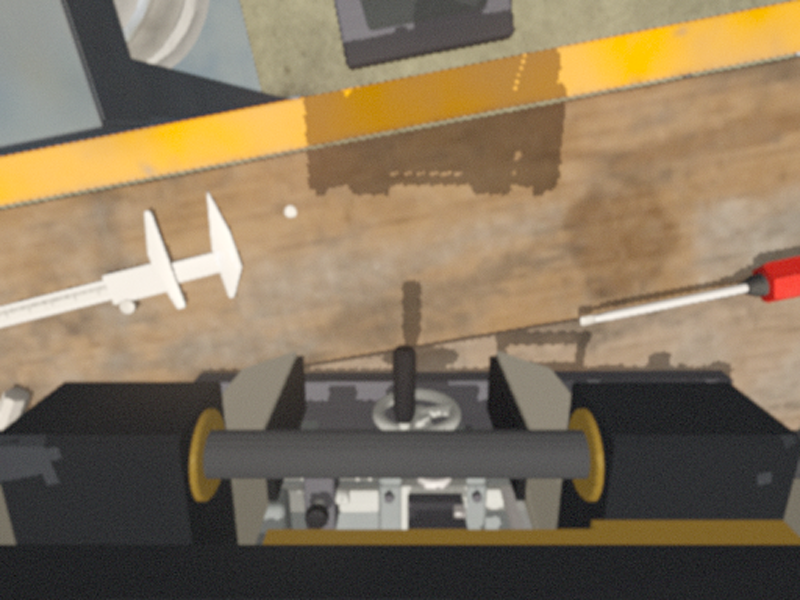

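The wrist view shows the crank handle from its tip at (404,348) to its base at (405,420). The wheel rim spans columns 373–460 around row 411, and the caliper jaw is clear at (240,295). I'll fit the wheel and crank with all three views.

```bash
cat >> fit.py <<'E'
import pickle
W=cam("wrist",pickle.load(open("w1.pkl","rb"))); wp=lambda u,v:np.array([(u+.5)/1.5625-.5,(v+.5)/1.5625-.5])
def g(v):
    wx,wy,ph,lx,ly,ya=v; l=(lx,ly,ya)
    wc=np.array([wx,wy,66]); cg=wc+[0,-26*np.sin(ph),26*np.cos(ph)]
    P=lambda c,p:proj(c,L2W(l,p))
    r=[P(W,cg-[61,0,0])-wp(404,351),P(W,cg-[10,0,0])-wp(404.5,415),P(T,cg-[61,0,0])-tp(417,474),P(S,cg-[61,0,0])-sp(87,338),
       [P(W,wc+[0,32,0])[0]-wp(460,0)[0]],[P(W,wc-[0,32,0])[0]-wp(373,0)[0]],[P(T,wc+[0,32,0])[0]-tp(380,0)[0]],[P(T,wc-[0,32,0])[0]-tp(458,0)[0]]]
    for c,p,px,w in [ob[i] for i in(4,5,6,7,8,9)]:
        p=list(p); p[1]=p[1]*s.x[3] if abs(p[1])==1 else p[1]
        r.append(P(c,p)-px)
    return np.concatenate(r)
q=least_squares(g,[-85,-48,0,*s.x[:3]],loss='soft_l1')
print(np.round(q.x,3),np.round(g(q.x),1))
wx,wy,ph,*l=q.x
print("wc",L2W(l,(wx,wy,66)),"grip",L2W(l,(wx-41,wy-26*np.sin(ph),66+26*np.cos(ph))),"bar",L2W(l,(-71,51,211)))
E
python3 fit.py|tail -4
```

```text
[-8.09110e+01 -3.60460e+01  3.56000e-01  5.88609e+02 -9.94620e+01
 -1.70000e-01] [-0.2 -1.  -0.1  2.4 -0.5 -0.6 -0.8  0.3  0.2 -0.3 -2.1  0.9  0.7 -0.4
 -0.7 -0.8 -1.1 -0.1 -1.3  0.8  1.   0.7 -0.5 -0. ]
wc [ 502.76100304 -121.27612063   66.        ] grip [ 460.81916772 -123.25522837   90.37140912] bar [527.27770036 -37.16845941 211.        ]
```

Call:
arm_command --gripper '[60,60,60,60,60]' --pt "-1 0.13 1" --pt "-1 0 1" --pt "-0.92 0 1" --pt "0 0 1" --pt "0 0 1" --twist '[-0.1,0,0,0,0]'

```text
time: 3.9
tool_pos: [454.5, -121.1, 102.7]
tcp_rot: [3.141, -0.0, 2.97]
contact_force: [-0.1, 0.4, 0.4]
grip_width: 60.3
finger_force: 0.0
```

Call:
arm_command --gripper '[60,60,50,50,50]' --pt "0 0 0.8" --pt "0 0 0.5" --pt "0 0 0" --pt "0 0 0" --pt "0 0 0" --twist '[0,0,0,0,0]'

```text
time: 4.53
tool_pos: [454.7, -122.3, 72.0]
tcp_rot: [-3.141, 0.002, 2.969]
contact_force: [-0.1, -0.1, -0.3]
grip_width: 50.1
finger_force: 0.0
```

Run:
```python
from plant import *
import cv2,pickle
o=get_obs(); im=capture("wrist"); pickle.dump(o,open("w2.pkl","wb"))
im2=capture("scene")
a=cv2.resize(im[200:,110:410,::-1],None,fx=1.6,fy=1.6); b=cv2.resize(im2[130:265,200:300,::-1],None,fx=3,fy=3)
import numpy as np
c=np.zeros((405,790,3),np.uint8); c[:a.shape[0],:a.shape[1]]=a; c[:b.shape[0],485:785]=b; cv2.imwrite("pics/w2.png",c)
print(o["time"],o["tool_pos"],o["tcp_rot"],o["contact_force"])
```

```text
4.525 [ 454.69477596 -122.34330003   71.95451926] [-3.14129590e+00  1.57275891e-03  2.96874891e+00] [-0.11941721 -0.05882209 -0.33587859]
```

View pics/w2.png

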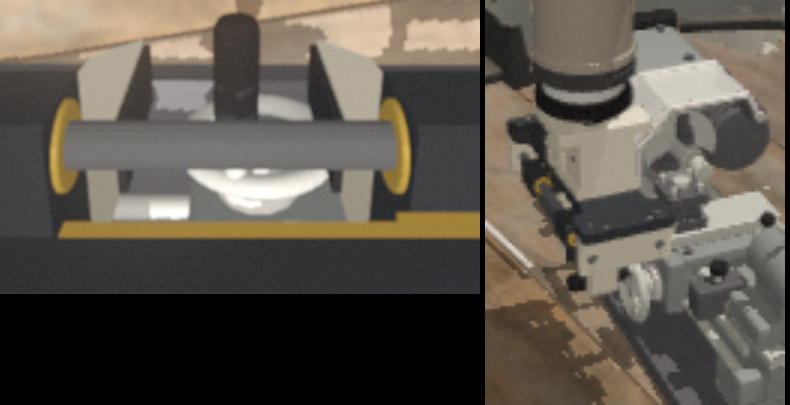

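The handle (column 237) sits midway between the fingers, with its tip just past the pads. I'll close on it.

Call:
arm_command --gripper '[30,10,10,10,10]' --pt "0 0 0" --pt "0 0 0" --pt "0 0 0" --pt "0 0 0" --pt "0 0 0" --twist '[0,0,0,0,0]'

```text
time: 5.25
tool_pos: [454.2, -121.7, 71.3]
tcp_rot: [3.141, -0.0, 2.969]
contact_force: [0.2, 3.3, 4.1]
grip_width: 10.8
finger_force: 9.2
```

Run:
```python
from plant import *
import cv2,numpy as np
im=capture("wrist");im2=capture("scene");o=get_obs()
a=cv2.resize(im[200:,110:410,::-1],None,fx=1.6,fy=1.6); b=cv2.resize(im2[130:265,200:300,::-1],None,fx=3,fy=3)
c=np.zeros((405,790,3),np.uint8); c[:a.shape[0],:a.shape[1]]=a; c[:b.shape[0],485:785]=b; cv2.imwrite("pics/w3.png",c)
print(o["time"],o["tool_pos"],o["contact_force"],o["grip_width"],o["finger_force"])
```

```text
5.35 [ 454.18222162 -121.88326863   71.41180324] [-1.47632131  3.65396285  4.61156838] 10.373006354319617 8.94341804087162
```

View pics/w3.png

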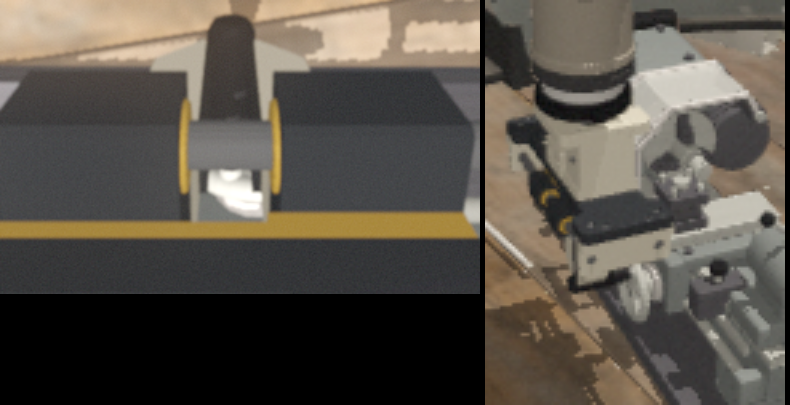

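The view is ambiguous: the handle appears between the pads, but the width reads 10.4. I'll squeeze further to find out.

Call:
arm_command --gripper '[0,0,0,0,0]' --pt "0 0 0" --pt "0 0 0" --pt "0 0 0" --pt "0 0 0" --pt "0 0 0" --twist '[0,0,0,0,0]'

```text
time: 5.98
tool_pos: [454.4, -122.8, 72.0]
tcp_rot: [-3.141, 0.001, 2.969]
contact_force: [-2.5, 1.1, 9.0]
grip_width: 0.5
finger_force: 4.1
```

It slipped off: the tool is pushed up, so the handle must be lower than I estimated. I'll open, back off and measure again.

Call:
arm_command --gripper '[60,60,60,60,60]' --pt "0 0 0" --pt "0 0 0" --pt "0 0 0" --pt "0 0 -1" --pt "0.5 0 -1" --twist '[0,0,0,0,0]'

```text
time: 6.6
tool_pos: [442.0, -120.2, 121.4]
tcp_rot: [-3.142, -0.001, 2.969]
contact_force: [-0.2, -0.9, 1.0]
grip_width: 45.8
finger_force: 0.0
```

Call:
arm_command --gripper '[60,60,60,60,60]' --pt "1 0 -1" --pt "1 0 -1" --pt "1 0 -1" --pt "0.5 0 0" --pt "0 0 0" --twist '[0,0,0,0,0]'

```text
time: 7.22
tool_pos: [355.1, -104.9, 195.6]
tcp_rot: [3.141, -0.0, 2.968]
contact_force: [0.2, -0.3, -0.1]
grip_width: 59.8
finger_force: 0.0
```

Run:
```python
from plant import *
import cv2,numpy as np,pickle
o=get_obs();im=capture("wrist");im2=capture("scene");im3=capture("top"); pickle.dump(o,open("w4.pkl","wb"))
z=lambda i,r0,r1,c0,c1,f:cv2.resize(i[r0:r1,c0:c1,::-1],None,fx=f,fy=f,interpolation=cv2.INTER_CUBIC)
a=z(im,190,310,180,340,2.5); b=z(im2,170,250,210,290,4.8); d=z(im3,185,250,225,305,5)
c=np.zeros((590,800,3),np.uint8); c[:300,:400]=a; c[:384,410:794]=b; c[265+0:265+325,:400]=d if False else c[265:590,:400]; c[305:590,:400]=d[:285]; cv2.imwrite("pics/w4.png",c)
print(o["time"],o["tool_pos"],o["contact_force"],o["grip_width"],o["finger_force"])
```

```text
7.225 [ 355.09575384 -104.86268609  195.62957279] [ 0.15423131 -0.31122666 -0.08285292] 59.839476504293486 0.0
```

View pics/w4.png

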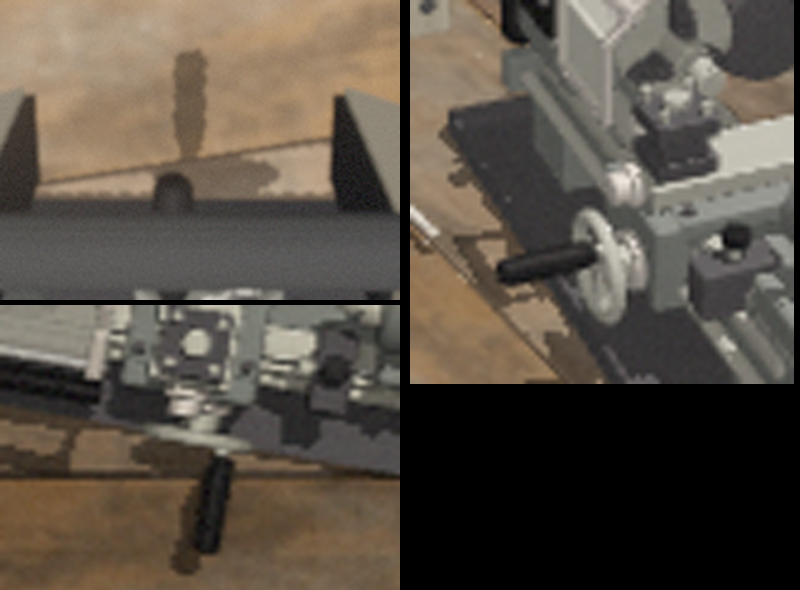

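After the slip the crank has rotated clockwise. The handle tip is now at (500,271) in the scene panel, (208,550) in the top panel and (173,188) in the wrist panel. I'll refit.

```bash
cat > fit2.py <<'E'
import fit as F
from h import *
import pickle
T,S=F.T,F.S; W=cam("wrist",pickle.load(open("w4.pkl","rb")))
sp=lambda u,v:np.array([210+(u-410)/4.8-.4,170+v/4.8-.4]); tp=lambda u,v:np.array([225+u/5-.4,185+(v-305)/5-.4]); wp=lambda u,v:np.array([180+u/2.5-.3,190+v/2.5-.3])
l=F.q.x[3:]
def tri(o): return least_squares(lambda p:np.concatenate([proj(c,p)-x for c,x in o]),[460,-120,70])
tip=tri([(T,tp(208,550)),(S,sp(500,271)),(W,wp(173,187))]); print("tip3",tip.x,F.inv(tip.x),tip.fun.round(1))
tip=tri([(T,tp(208,550)),(S,sp(500,271))]); print("tip2",tip.x)
b=tri([(T,tp(222,457)),(S,sp(592,256))]); print("base",b.x,F.inv(b.x))
def g(v):
    wx,wy,ph,zz=v; wc=np.array([wx,wy,66.]); cg=wc+[0,-26*np.sin(ph),26*np.cos(ph)]; P=lambda c,p:proj(c,L2W(l,p)); t=cg-[59,0,0]
    return np.r_[P(T,t)-tp(208,550),P(S,t)-sp(500,271),P(W,t)-wp(173,187),P(S,wc+[0,0,32])-sp(590,210),P(S,wc-[0,0,32])-sp(610,322),P(T,wc+[0,32,0])[0]-tp(145,0)[0],P(T,wc-[0,32,0])[0]-tp(250,0)[0],zz]
for p0 in(0.3,1.5):
    q=least_squares(g,[-85,-38,p0,0]); print(q.x.round(2),g(q.x).round(1),q.cost)
    wx,wy,ph,_=q.x; print("wc",L2W(l,(wx,wy,66)),"grip",L2W(l,(wx-41,wy-26*np.sin(ph),66+26*np.cos(ph))))
E
python3 fit2.py|tail -9
```

```text
-0.7 -0.8 -1.1 -0.1 -1.3  0.8  1.   0.7 -0.5 -0. ]
wc [ 502.74879629 -121.28504768   66.        ] grip [ 460.80703518 -123.26359404   90.37158241] bar [527.27801218 -37.16836636 211.        ]
tip3 [ 439.63591465 -125.99218      91.09873009] [-142.3238572   -51.39001183   91.09873009] [-0.2 -0.2  0.7 -0.7 -0.1 -0.4]
tip2 [ 438.36902193 -126.00559504   89.45022401]
base [ 489.26808839 -133.99099455   84.64711239] [-92.05402397 -50.8631617   84.64711239]
[-82.14 -37.29   0.55   0.  ] [-0.3 -0.7  1.1  0.1  0.4 -0.9  2.3  1.6 -1.9 -1.5 -0.3  1.1  0. ] 9.011284668922308
wc [ 501.34254519 -122.28960482   66.        ] grip [ 458.61537115 -128.83629211   88.10270309]
[-82.14 -37.29   0.55   0.  ] [-0.3 -0.7  1.1  0.1  0.4 -0.9  2.3  1.6 -1.9 -1.5 -0.3  1.1  0. ] 9.011284668735481
wc [ 501.34252757 -122.28963561   66.        ] grip [ 458.61536049 -128.83628238   88.10272856]
```

The handle height estimate holds, at about 89 mm. The width against force pattern, and the finger size in the images, say the pads pinched only the top of the handle. I'll regrip about 15 mm lower.

Call:
arm_command --gripper '[60,60,60,60,60]' --pt "-1 -0.24 0.6" --pt "-1 0 1" --pt "-1 0 1" --pt "-1 0 0.5" --pt "0 0 0.9" --twist '[0,0,0,0,0]'

```text
time: 8.0
tool_pos: [455.4, -128.6, 94.8]
tcp_rot: [-3.142, 0.001, 2.969]
contact_force: [-0.5, -0.1, 0.3]
grip_width: 60.0
finger_force: 0.0
```

Call:
arm_command --gripper '[50,40,35,35,35]' --pt "0 0 0.8" --pt "0 0 0.8" --pt "0 0 0" --pt "0 0 0" --pt "0 0 0" --twist '[0,0,0,0,0]'

```text
time: 8.62
tool_pos: [453.8, -128.3, 56.8]
tcp_rot: [-3.141, 0.001, 2.969]
contact_force: [-0.6, 0.3, -0.3]
grip_width: 34.8
finger_force: 0.0
```

Call:
arm_command --gripper '[25,10,10,10,10]' --pt "0 0 0" --pt "0 0 0" --pt "0 0 0" --pt "0 0 0" --pt "0 0 0" --twist '[0,0,0,0,0]'

```text
time: 9.25
tool_pos: [453.3, -127.8, 56.3]
tcp_rot: [3.141, 0.0, 2.969]
contact_force: [0.9, 4.1, -0.2]
grip_width: 14.6
finger_force: 30.0
```

Call:
arm_command --gripper '[24,24,10,10,10]' --pt "0 0 0" --pt "0 -0.05 0.2" --pt "0 0 0" --pt "0 0 0" --pt "0 0 0" --twist '[0,0,0,0,0]'

```text
time: 9.88
tool_pos: [452.5, -128.8, 50.9]
tcp_rot: [3.141, -0.001, 2.969]
contact_force: [0.6, 3.2, -3.4]
grip_width: 14.8
finger_force: 30.0
```

Gripped firmly now: 30 N at 14.8 mm. I'll compute the crank increments.

Run:
```python
import numpy as np
p=0.55+np.arange(0,26)*0.3
y=-26*np.sin(p)-3.183*p; z=-26*np.cos(p)
print(np.c_[p[1:],np.diff(y)/25,np.diff(z)/25].round(2).tolist())
```

```text
[[0.85, -0.28, 0.2], [1.15, -0.21, 0.26], [1.45, -0.12, 0.3], [1.75, -0.03, 0.31], [2.05, 0.06, 0.29], [2.35, 0.14, 0.25], [2.65, 0.21, 0.19], [2.95, 0.25, 0.1], [3.25, 0.27, 0.01], [3.55, 0.26, -0.08], [3.85, 0.23, -0.16], [4.15, 0.16, -0.24], [4.45, 0.09, -0.28], [4.75, -0.0, -0.31], [5.05, -0.1, -0.31], [5.35, -0.18, -0.27], [5.65, -0.26, -0.22], [5.95, -0.31, -0.14], [6.25, -0.34, -0.06], [6.55, -0.35, 0.04], [6.85, -0.32, 0.13], [7.15, -0.27, 0.2], [7.45, -0.2, 0.26], [7.75, -0.12, 0.3], [8.05, -0.02, 0.31]]
```

Call:
arm_command --gripper '[10,10,10,10,10]' --pt "0 -0.28 0.2" --pt "0 -0.21 0.26" --pt "0 -0.12 0.3" --pt "0 -0.03 0.31" --pt "0 0 0" --twist '[0,0,0,0,0]'

```text
time: 10.5
tool_pos: [450.3, -141.6, 24.1]
tcp_rot: [3.136, -0.001, 2.968]
contact_force: [6.5, 21.6, -0.3]
grip_width: 14.8
finger_force: 30.1
```

Run:
```python
import numpy as np
p=1.84+np.arange(0,20)*0.3
y=-26*np.sin(p)-3.183*p; z=-26*np.cos(p)
print(np.c_[p[1:],np.diff(y)/25,np.diff(z)/25].round(2).tolist())
```

```text
[[2.14, 0.09, 0.28], [2.44, 0.17, 0.23], [2.74, 0.23, 0.16], [3.04, 0.26, 0.08], [3.34, 0.27, -0.02], [3.64, 0.25, -0.11], [3.94, 0.21, -0.19], [4.24, 0.14, -0.25], [4.54, 0.06, -0.29], [4.84, -0.03, -0.31], [5.14, -0.12, -0.3], [5.44, -0.21, -0.26], [5.74, -0.28, -0.2], [6.04, -0.33, -0.12], [6.34, -0.35, -0.03], [6.64, -0.34, 0.06], [6.94, -0.31, 0.15], [7.24, -0.25, 0.22], [7.54, -0.18, 0.28]]
```

Call:
arm_command --gripper '[10,10,10,10,10]' --pt "0 0.16 0" --pt "0 0.08 0.28" --pt "0 0.16 0.23" --pt "0 0 0" --pt "0 0 0" --twist '[0,0,0,0,0]'

```text
time: 11.12
tool_pos: [451.5, -135.1, 11.6]
tcp_rot: [3.141, -0.001, 2.969]
contact_force: [-3.1, 4.0, 2.9]
grip_width: 14.5
finger_force: 30.0
```

Call:
arm_command --gripper '[10,10,10,10,10]' --pt "0 0.23 0.16" --pt "0 0.26 0.08" --pt "0 0.27 -0.02" --pt "0 0.25 -0.11" --pt "0 0 0" --twist '[0,0,0,0,0]'

```text
time: 11.75
tool_pos: [455.8, -109.8, 8.2]
tcp_rot: [3.141, -0.001, 2.969]
contact_force: [-0.5, 1.2, -11.7]
grip_width: 14.9
finger_force: 30.0
```

Call:
arm_command --gripper '[10,10,10,10,10]' --pt "0 0.21 -0.19" --pt "0 0.14 -0.25" --pt "0 0.06 -0.29" --pt "0 0 0" --pt "0 0 0" --twist '[0,0,0,0,0]'

```text
time: 12.38
tool_pos: [457.8, -99.2, 28.2]
tcp_rot: [3.141, -0.0, 2.969]
contact_force: [-2.0, 6.0, 0.2]
grip_width: 14.6
finger_force: 30.0
```

Call:
arm_command --gripper '[10,10,10,10,10]' --pt "0 -0.03 -0.31" --pt "0 -0.12 -0.3" --pt "0 -0.21 -0.26" --pt "0 -0.28 -0.2" --pt "0 0 0" --twist '[0,0,0,0,0]'

```text
time: 13.0
tool_pos: [454.7, -117.0, 54.2]
tcp_rot: [-3.141, -0.001, 2.968]
contact_force: [-5.9, -0.9, -0.8]
grip_width: 14.4
finger_force: 30.0
```

Call:
arm_command --gripper '[10,10,10,10,10]' --pt "0 -0.33 -0.12" --pt "0 -0.35 -0.03" --pt "0 0 0" --pt "0 0 0" --pt "0 0 0" --twist '[0,0,0,0,0]'

```text
time: 13.62
tool_pos: [451.9, -133.1, 57.4]
tcp_rot: [-3.141, -0.001, 2.969]
contact_force: [-3.7, -1.5, -12.1]
grip_width: 14.3
finger_force: 30.0
```

Call:
arm_command --gripper '[10,10,10,10,10]' --pt "0 -0.34 0.1" --pt "0 -0.2 0.1" --pt "0 0 0" --pt "0 0 0" --pt "0 0 0" --twist '[0,0,0,0,0]'

```text
time: 14.25
tool_pos: [449.7, -145.5, 53.0]
tcp_rot: [3.141, -0.001, 2.969]
contact_force: [-4.7, 3.2, -4.0]
grip_width: 14.1
finger_force: 30.0
```

Call:
arm_command --gripper '[10,10,10,10,10]' --pt "0 -0.12 0.07" --pt "0 0 0" --pt "0 0 0" --pt "0 0 0" --pt "0 0 0" --twist '[0,0,0,0,0]'

```text
time: 14.88
tool_pos: [449.4, -147.2, 51.7]
tcp_rot: [3.139, -0.0, 2.969]
contact_force: [-4.8, 10.8, 1.0]
grip_width: 14.6
finger_force: 30.0
```

Call:
arm_command --gripper '[10,10,10,10,10]' --pt "0 -0.15 0.11" --pt "0 0 0" --pt "0 0 0" --pt "0 0 0" --pt "0 0 0" --twist '[0,0,0,0,0]'

```text
time: 15.5
tool_pos: [449.1, -148.7, 49.8]
tcp_rot: [3.136, -0.0, 2.969]
contact_force: [-3.2, 21.5, 12.3]
grip_width: 14.6
finger_force: 30.0
```

The reaction climbs to 25 N along the tangent at the crank angle predicted for the stop, so the carriage is against it. I'll release, lift, turn the gripper 90° and move over the guard bar.

Call:
arm_command --gripper '[60,60,60,60,60]' --pt "0 0 0" --pt "0 0 0" --pt "0 0 0" --pt "0 0 -1" --pt "0.5 0 -1" --twist '[0,0,0,0,0]'

```text
time: 16.12
tool_pos: [438.1, -151.7, 99.5]
tcp_rot: [-3.141, 0.003, 2.968]
contact_force: [-0.3, -0.6, -0.8]
grip_width: 58.1
finger_force: 0.0
```

Call:
arm_command --gripper '[60,60,60,60,60]' --pt "0.5 0 -1" --pt "0 0 -1" --pt "0 0 -1" --pt "0 0 -1" --pt "0 0 -1" --twist '[0,0,0,1,1]'

```text
time: 16.75
tool_pos: [425.1, -149.2, 225.0]
tcp_rot: [-3.141, 0.004, 2.791]
contact_force: [0.9, -0.0, 0.4]
grip_width: 59.7
finger_force: 0.0
```

Call:
arm_command --gripper '[60,60,60,60,60]' --pt "0 0 -1" --pt "0 0 -0.5" --pt "0 0 0" --pt "0 0 0" --pt "0 0 0" --twist '[1,1,1,1,1]'

```text
time: 17.38
tool_pos: [425.1, -149.2, 261.7]
tcp_rot: [3.141, 0.003, 2.354]
contact_force: [0.7, 0.4, 0.9]
grip_width: 59.9
finger_force: 0.0
```

Call:
arm_command --gripper '[60,60,60,60,60]' --pt "0 0 0" --pt "0 0 0" --pt "0 0 0" --pt "0 0 0" --pt "0 0 0" --twist '[1,1,1,1,1]'

```text
time: 18.0
tool_pos: [425.1, -149.2, 261.6]
tcp_rot: [3.139, 0.003, 1.918]
contact_force: [0.1, -0.1, 0.0]
grip_width: 59.9
finger_force: 0.0
```

Call:
arm_command --gripper '[40,40,40,40,40]' --pt "0 0 0" --pt "0 0 0" --pt "0 0 0" --pt "0 0 0" --pt "0 0 0" --twist '[1,1,1,1,1]'

```text
time: 18.62
tool_pos: [425.1, -149.2, 261.6]
tcp_rot: [3.138, 0.001, 1.482]
contact_force: [0.0, 0.4, 0.6]
grip_width: 40.1
finger_force: 0.0
```

Call:
arm_command --gripper '[40,40,40,40,40]' --pt "0.9 0.7 0" --pt "1 0.8 0" --pt "1 0.8 0" --pt "1 0.7 0" --pt "1 0.3 0" --twist '[1,0,0,0,0]'

```text
time: 19.25
tool_pos: [526.7, -40.0, 261.4]
tcp_rot: [3.138, 0.0, 1.397]
contact_force: [0.5, 0.6, -0.1]
grip_width: 40.2
finger_force: 0.0
```

Call:
arm_command --gripper '[40,40,40,40,40]' --pt "0 0 0" --pt "0 0 0" --pt "0 0 0" --pt "0 0 0" --pt "0 0 0" --twist '[0,0,0,0,0]'

```text
time: 19.88
tool_pos: [524.7, -40.6, 260.8]
tcp_rot: [3.141, -0.0, 1.397]
contact_force: [-0.3, 0.2, 0.1]
grip_width: 39.9
finger_force: 0.0
```

Run:
```python
from plant import *
import cv2,numpy as np,pickle
o=get_obs();im=capture("wrist");im2=capture("scene"); pickle.dump(o,open("w5.pkl","wb"))
z=lambda i,r0,r1,c0,c1,f:cv2.resize(i[r0:r1,c0:c1,::-1],None,fx=f,fy=f,interpolation=cv2.INTER_CUBIC)
a=z(im,150,384,130,380,1.6); b=z(im2,130,260,210,305,4)
c=np.zeros((530,790,3),np.uint8); c[:a.shape[0],:400]=a; c[:520,405:785]=b; cv2.imwrite("pics/w5.png",c)
print(o["time"],o["tool_pos"],o["tcp_rot"],o["grip_width"],o["joint_positions"])
```

```text
19.875 [524.70527523 -40.56905008 260.80966261] [ 3.14138293e+00 -6.34783836e-05  1.39727211e+00] 39.89395476239136 [-2.22899666e-01  3.06037510e-01  1.41743127e+00  7.46225229e-05
  1.41791754e+00 -4.93867965e-02]
```

View pics/w5.png

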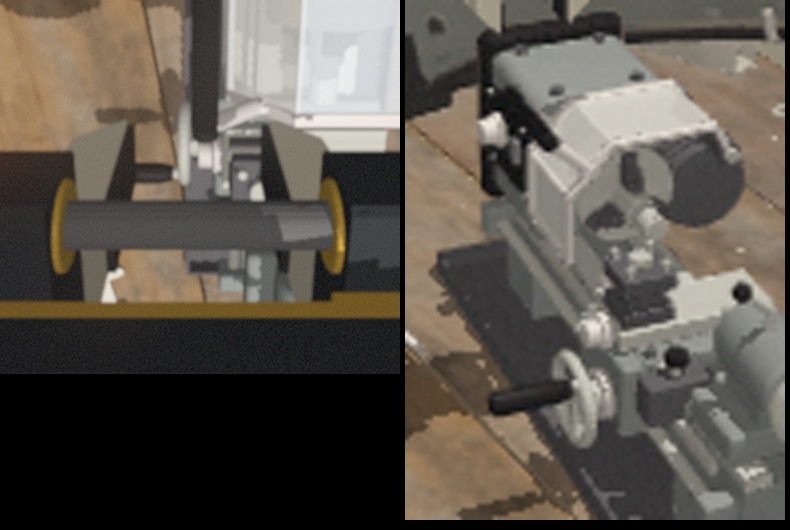

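The bar (columns 188–222, right end near row 140) is nearly centred between the fingers (133–262), 2 mm off in tool y. In the scene panel the carriage sits against the stop block. I'll descend and grip.

Call:
arm_command --gripper '[28,28,28,28,28]' --pt "0 0.08 0.5" --pt "0 0 0.8" --pt "0 0 0.9" --pt "0 0 0.8" --pt "0 0 0.35" --twist '[0,0,0,0,0]'

```text
time: 20.6
tool_pos: [526.0, -40.3, 175.1]
tcp_rot: [-3.139, -0.0, 1.398]
contact_force: [-0.3, 0.3, 0.5]
grip_width: 28.0
finger_force: 0.0
```

Call:
arm_command --gripper '[20,6,6,6,6]' --pt "0 0 0" --pt "0 0 0" --pt "0 0 0" --pt "0 0 0" --pt "0 0 0" --twist '[0,0,0,0,0]'

```text
time: 21.22
tool_pos: [528.1, -40.7, 177.7]
tcp_rot: [3.138, -0.0, 1.398]
contact_force: [5.3, 0.0, -1.9]
grip_width: 11.4
finger_force: 30.0
```

Run:
```python
import numpy as np
p=np.radians(np.arange(0,61,5))
y=-129*np.cos(p)+33*np.sin(p); z=129*np.sin(p)+33*np.cos(p)
print(np.c_[np.degrees(p[1:]),np.diff(y)/25,-np.diff(z)/25].round(2).tolist(),y[-1]-y[0],z[-1]-z[0])
```

```text
[[5.0, 0.13, -0.44], [10.0, 0.17, -0.43], [15.0, 0.21, -0.41], [20.0, 0.25, -0.39], [25.0, 0.28, -0.37], [30.0, 0.31, -0.35], [35.0, 0.34, -0.32], [40.0, 0.37, -0.29], [45.0, 0.39, -0.25], [50.0, 0.41, -0.22], [55.0, 0.43, -0.18], [60.0, 0.44, -0.14]] 93.07883832488646 95.21727708819259
```

Call:
arm_command --gripper '[6,6,6,6,6]' --pt "0 0.13 -0.44" --pt "0 0.17 -0.43" --pt "0 0.21 -0.41" --pt "0 0.25 -0.39" --pt "0 0 0" --twist '[0,0,0,0,0]'

```text
time: 21.85
tool_pos: [545.1, -43.8, 219.2]
tcp_rot: [-3.141, 0.0, 1.398]
contact_force: [-3.1, 0.0, -2.4]
grip_width: 11.8
finger_force: 30.0
```

Call:
arm_command --gripper '[6,6,6,6,6]' --pt "0 0.28 -0.37" --pt "0 0.31 -0.35" --pt "0 0.34 -0.32" --pt "0 0.37 -0.29" --pt "0 0 0" --twist '[0,0,0,0,0]'

```text
time: 22.48
tool_pos: [576.3, -49.3, 254.6]
tcp_rot: [-3.14, 0.001, 1.398]
contact_force: [-11.8, 0.2, 11.4]
grip_width: 11.3
finger_force: 30.0
```

Call:
arm_command --gripper '[6,6,6,6,6]' --pt "0 0.39 -0.25" --pt "0 0.41 -0.22" --pt "0 0.43 -0.18" --pt "0 0.44 -0.14" --pt "0 0 0" --twist '[0,0,0,0,0]'

```text
time: 23.1
tool_pos: [619.0, -56.9, 274.2]
tcp_rot: [3.14, 0.001, 1.398]
contact_force: [-6.6, -1.1, 7.8]
grip_width: 11.5
finger_force: 30.0
```

Call:
arm_command --gripper '[6,6,6,6,6]' --pt "0 0 0" --pt "0 0 0" --pt "0 0 0" --pt "0 0 0" --pt "0 0 0" --twist '[0,0,0,0,0]'

```text
time: 23.72
tool_pos: [618.5, -56.9, 274.1]
tcp_rot: [3.14, 0.001, 1.398]
contact_force: [-5.1, -0.8, 6.4]
grip_width: 11.5
finger_force: 30.0
```

Run:
```python
from plant import *
import cv2,numpy as np
o=get_obs();im=capture("top");im2=capture("scene")
z=lambda i,r0,r1,c0,c1,f:cv2.resize(i[r0:r1,c0:c1,::-1],None,fx=f,fy=f,interpolation=cv2.INTER_CUBIC)
a=z(im,110,290,130,400,1.45); b=z(im2,90,310,200,380,2.2)
c=np.zeros((490,795,3),np.uint8); c[:a.shape[0],:a.shape[1]]=a; c[:b.shape[0],395:395+b.shape[1]]=b; cv2.imwrite("pics/w6.png",c)
print(o["time"],o["tool_pos"],o["contact_force"],o["grip_width"],o["finger_force"])
```

```text
23.725 [618.46397585 -56.86394719 274.07513898] [-5.10062672 -0.76753564  6.42903117] 11.503486676256768 29.99888151884079
```

View pics/w6.png

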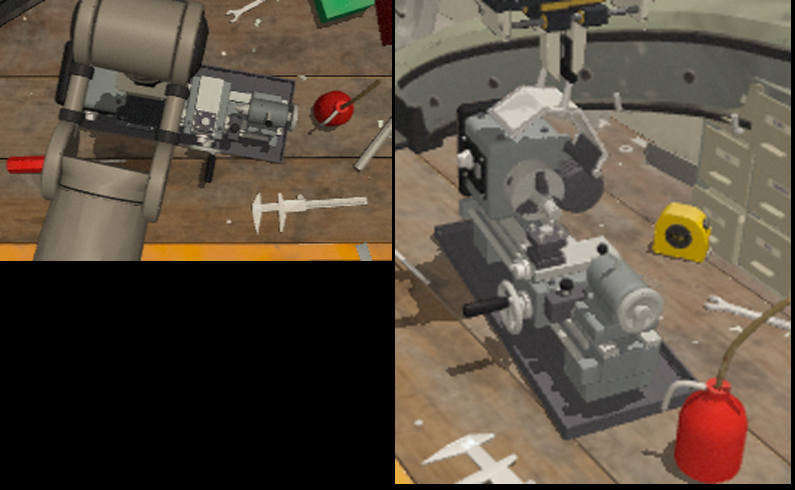

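The guard is held open by its bar. The carriage is against the stop and the caliper, screwdriver and oil can are undisturbed. The measured arc gives about 59.5°, so I'll nudge it 1 mm and hand in.

Call:
arm_command --gripper '[6,6,6,6,6]' --pt "0 0.04 0" --pt "0 0 0" --pt "0 0 0" --pt "0 0 0" --pt "0 0 0" --twist '[0,0,0,0,0]'

```text
time: 24.45
tool_pos: [619.3, -57.0, 274.3]
tcp_rot: [3.14, 0.001, 1.398]
contact_force: [-6.5, -0.7, 7.7]
grip_width: 11.4
finger_force: 30.0
```

```bash
python3 -c "
from plant import *
o=get_obs();print(o['tool_pos'],o['contact_force'],o['finger_force']);print(close_job())"
```

```text
[619.34776381 -56.97592312 274.30527632] [-6.47898376 -0.67686375  7.67707974] 29.999277591705322
the job is handed in; nothing more can be done
None
```

I handed the job in at about 24.5 s: the carriage was wound to its bed stop first, then the guard lifted and held by its bar at about 60° (worked out from the arm's travel); my first grip on the crank slipped off and turned it slightly clockwise, and the caliper, screwdriver and oil can look untouched.

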